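# Lever open the candle box with a table knife

## Robot

A 6-joint arm with a two-finger parallel gripper is mounted at the origin on a cart in front of the work surface, level with it; the furniture and walls round the work are solid. World frame = base frame: x ahead of the robot, y to its left, z up, the work surface at z = 0. Lengths are in mm, angles in rad, forces in N, time in s.
With the tool pointing down it reaches from about 275 to 750 mm from the base axis. Payload 10.2 kg.
Tool frame: the origin (TCP) lies at the centre of the arm's flange, where the gripper is bolted on; the fingertips stand 173 mm ahead of it and the grasp point (between the pads) lies 155 mm ahead of it; z points along the fingers, y is the line along which they close (so a half turn about z gives the same grasp; the last joint's range is limited). The gripper opens to 85 mm and grips with 20 to 120 N. Pads are 22 mm wide; open, the fingers measure 114 mm over their backs; the gripper's body (76 mm by 85 mm) begins 54 mm behind the grasp point. The pads swing forward as they close: fully open they stand 13 mm farther back than shut.
Start: joints at [-1.482, 0.313, 1.498, -0, 1.331, -0.223], TCP at [161.043, -499.698, 404.694] pointing down, gripper open.
Joint ranges: [-2.94, 2.94], [-0.97, 2.17], [0.19, 2.56], [-1.23, 4.37], [0.02, 3.11], [-2.88, 2.88]. Speed limits (rad/s): [2.39, 2.39, 3.01, 3.14, 3.14, 3.14].

## Interface

Orientations are given as a unit quaternion [w, x, y, z].
In Python, from rig import ctrl gives the robot as it stands.
- The arm moves only by the shell command python3 steer.py 'ROWS' [OPENING] [FORCE]. ROWS is a JSON list of rows, 1 to 8 of them, each of 6 numbers: dx, dy, dz in mm, then a rotation vector rx, ry, rz in rad; each row is the pose to reach, as a shift and turn from the pose commanded when the command began, along the tool's axes at that moment; what a row does not reach only later rows make up. A row lasts 1/10 s, in which the tool goes at most 50 mm and 0.15 rad, less where a joint would pass 70% of its speed; a pose out of reach is approached as far as the arm can. OPENING is the opening from 0.0 (shut) to 1.0 (fully open), set as the command begins (- or left out keeps the last). The fingers move at their own pace and stop on an object; FORCE is the grip in N (left out, the last holds). Time passes only in rows, so rows that do not move let the fingers close. It prints the time, the measured TCP pose, the force, the opening and the grip force at its end.
- ctrl.sense(): the state, without advancing time (a new reading comes with each control period).
- ctrl.capture(name): name is "scene" or "top"; returns the picture (420x560x3 uint8, red, green, blue); there is no depth.
- ctrl.calibration(name): a dict with "fx", "fy", "cx", "cy" (pixels), "distortion" ([k1, k2, p1, p2, k3] as OpenCV has them; the pictures are not rectified), "position" and "attitude" of the camera in the world. Camera axes: x right, y down, z forward; pixel columns grow to the right and rows downward; lengths in mm; the calibration is good to about 2 mm. A picture is of the moment at which its call begins. calibration takes no time and is no camera call.
- ctrl.finish_job(): hands the job in; it is judged then, once.
The state is a dict: "time_s": time; "joints": joint angles; "dq": joint speeds; "tau": joint torques, N m; "eef_pos": TCP position; "ee_rot": TCP orientation; "force": force on the tool from outside, world axes, zero at the start; "wrist_torque": the same for the moment, N m; "grip_width": opening from 0.0 (shut) to 1.0 (fully open); "grip_force": force on a finger pad.
Only numpy, scipy, OpenCV 4.12 (cv2) and the standard library are available. Lean on these libraries where they do the work, as an engineer would, in place of code of your own. Each camera call takes 0.05 s, during which the arm holds its last target. There are 200 camera calls.

## Task

We need the candles and matches. The wooden box's lid shuts flush on a stiff snap catch and has no knob: put the table knife's blade into the notch at the middle of the box's front edge, lever the lid up off its catch with it, and leave the lid standing fully open. Then lay the knife down (do not drop it) flat on the worktop, clear of the box, and leave the other things where they are.

Things in the scene. Friction and masses are not known exactly. Their poses are not given: they have to be found in the camera images.
- box: Shut wooden box, fixed; 124 mm deep (x), 184 wide (y), 80 high with its flat 12 mm lid. Origin: centre of its underside, on the worktop; +x from the notched front (towards the robot) to the hinged back, z up. Wall top = lid's underside at z = 68 mm; hinge axis along y at x = +62, z = 68. Inside: candles and matches, below z = 30; catches 52 mm either side of the middle, which is free.
- notch (a point): Centre of the mouth of the knife notch on the box's front face (box frame x = -62 mm, y = 0, z = 65); axes as the box. A slot right through the 12 mm front wall, directly under the lid: 36 mm wide, 6 mm high (z = 62 to 68), open to the hollow box behind. Its floor is the fulcrum.
- lid (a joint): Lid angle: 0 shut, 1.92 rad fully open (leaning back on its stop, 20 degrees past upright). Two ball catches hold it shut: about 12 N upward at its front edge frees it, once that edge has risen some 6 mm (0.05 rad). Then only its weight (170 g) and slight hinge friction act: it falls shut below 1.35 rad and falls fully open beyond 1.65.
- lid_front (a point): Middle of the lid's front edge face, half way up its 12 mm thickness; moves with the lid, 124 mm from the hinge axis. Its -x axis points from the hinge to this edge.
- knife: Table knife lying flat, loose, about 90 g: black handle 18 mm wide, 14 thick; steel blade 19 wide, 2 thick, round end. Origin: underside of the handle's middle, 7 mm behind the balance point; +x to the blade's tip, +z up. Handle from x = -50 to +46 mm, bolster to +57, blade to the tip at +161; blade underside at z = 5, upper face at z = 7.
- fork: Table fork lying flat on the worktop beside the knife, 191 mm long, 25 mm wide, 8 mm thick; origin at the middle of its underside. Leave it alone.
- travel_mug: Black steel travel mug, 88 mm across, 120 mm high, behind and to the left of the box; origin at the centre of its underside. Leave it alone.
- salt_shaker: Clear salt shaker with a grey cap, 44 mm across, 90 mm high, the one nearer to the robot, behind and to the left of the box; origin at the centre of its underside. Leave it alone.

How it is judged:
By the outcome, as a careful person would: the job done as asked, in the order asked, and still so for the second after the job is handed in, with the robot touching nothing.
It also fails if it takes over 54 s, if anything falls off the work surface, if the arm or the gripper's body presses on something with over 40 N, if the wrist force passes 120 N, or if a joint passes its speed limit or range.

## Working session

There is one attempt and no reset: what is moved stays moved. The work goes in short steps, Python scripts to look and compute and a shell command to move; the robot and the scene stay as the last step left them, time stands still between calls to the robot, and variables do not carry over. Pictures are saved under pics/ and viewed, at most 10 in all, crops included, and the job is handed in when it is done.

```bash
ls; mkdir -p pics; python3 - <<'E'
from rig import ctrl
import cv2
for n in("scene","top"):
    im=ctrl.capture(n); cv2.imwrite(f"pics/{n}0.png",im[:,:,::-1]); print(n,ctrl.calibration(n))
print(ctrl.sense())
E
```

```text
pics
rig.py
steer.py
scene {'fx': 494.27611823575324, 'fy': 494.27611823575324, 'cx': 283.6402426416597, 'cy': 209.24829378394523, 'distortion': array([-0.07678228,  0.        ,  0.        ,  0.        ,  0.        ]), 'position': array([229.05324256, 763.99343193, 590.9832929 ]), 'attitude': array([ 0.12312381, -0.25877638,  0.85322276, -0.43575938])}
top {'fx': 473.26061226872946, 'fy': 473.26061226872946, 'cx': 280.4279706058657, 'cy': 207.10657985624653, 'distortion': array([-0.0434015,  0.       ,  0.       ,  0.       ,  0.       ]), 'position': array([ 444.93189808,  165.86449895, 1090.8722783 ]), 'attitude': array([ 0.05102817, -0.69710782,  0.71373603, -0.04491869])}
{'time_s': 0.1, 'joints': array([-1.48240233e+00,  3.13371849e-01,  1.49834950e+00,  1.91592492e-05,
        1.33101099e+00, -2.23415733e-01]), 'dq': array([ 3.49506370e-04, -2.02613601e-03, -2.27634576e-03,  3.33766436e-05,
       -5.18235823e-04,  1.28271594e-03]), 'tau': array([ 3.41167186e-03, -4.12894499e+01, -2.60140300e+01, -1.41422461e-04,
        3.01225082e-03, -6.11635500e-06]), 'eef_pos': array([ 161.03915121, -499.65371875,  404.20792545]), 'ee_rot': array([-5.67916502e-04,  9.87871627e-01,  1.55271776e-01,  4.77243777e-05]), 'force': array([-0.35543079,  0.02845337,  0.14643114]), 'wrist_torque': array([-0.00615472, -0.02627746, -0.04244592]), 'grip_force': 0.0, 'grip_width': 1.0007013171441534}
```

View pics/scene0.png

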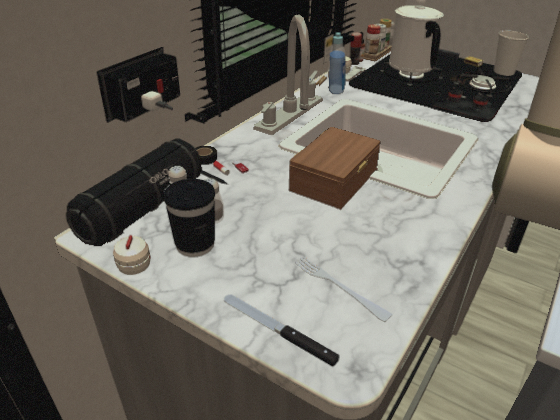

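View pics/top0.png

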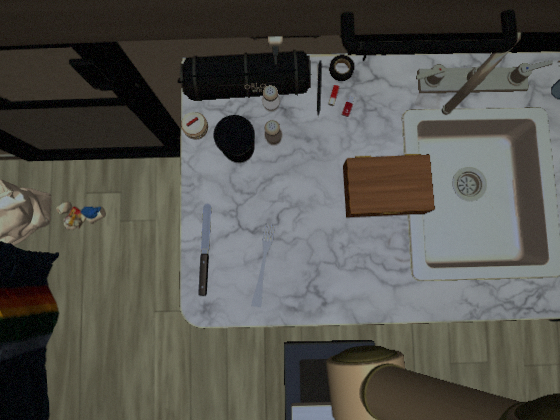

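The scene view shows the box with its front to the right, and the knife (tip about (227,298), handle end (336,360)) beside the fork. In the top view the knife runs from (207,206) to (202,294) and the box lid covers about (345–434, 155–216). Next I'll enlarge both.

```bash
python3 - <<'E'
import cv2, numpy as np
a=cv2.imread("pics/top0.png");b=cv2.imread("pics/scene0.png")
def c(im,x,y,w,h,s): return cv2.resize(im[y:y+h,x:x+w],(w*s,h*s),interpolation=cv2.INTER_CUBIC)
# top knife 185..225,195..305 x5 ; box 335..445,145..225 
k=c(a,180,198,50,100,6); k2=c(a,335,145,110,80,4)
o=np.zeros((600,760,3),np.uint8); o[:600,:300]=k; o[:320,310:750]=k2; cv2.imwrite("pics/crop_top.png",o)
k=c(b,215,290,130,75,4);k2=c(b,280,120,110,90,3)
o=np.zeros((600,560,3),np.uint8); o[:300,:520]=k; o[310:580,:330]=k2; cv2.imwrite("pics/crop_sc.png",o)
E
```

```text
(no output)
```

View pics/crop_top.png

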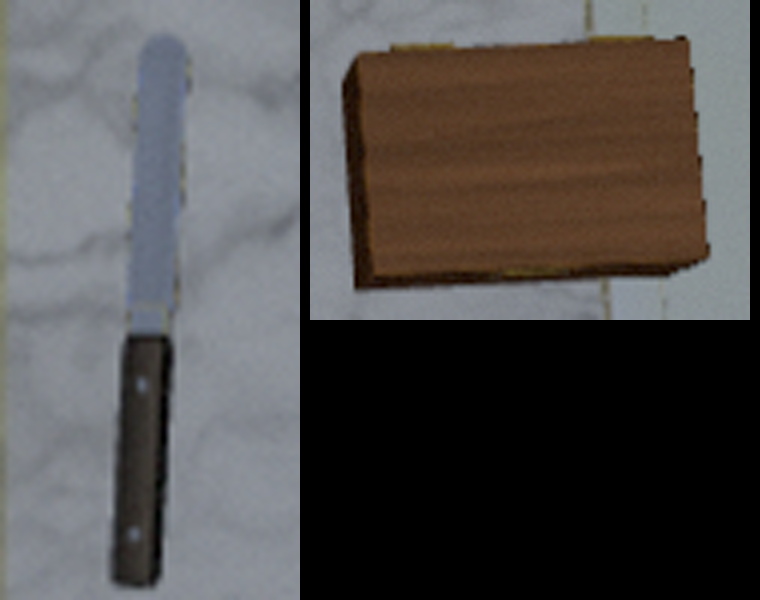

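View pics/crop_sc.png

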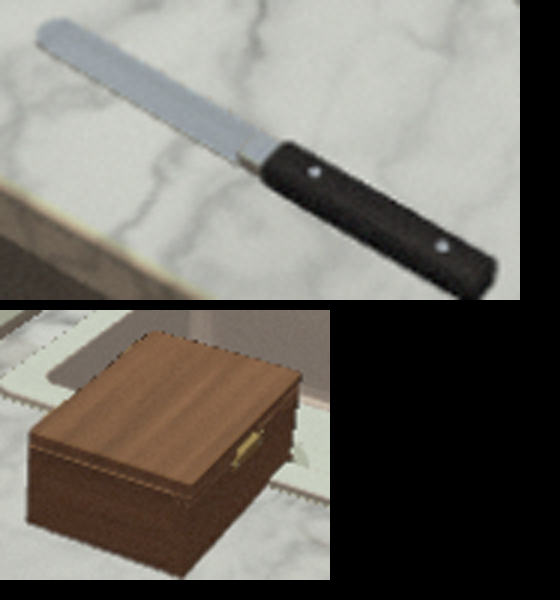

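The enlarged crops give the lid corners in both views, the brass notch at scene (362,165.7), and the knife's tip, rivets and handle ends. Now I'll fit the poses.

```bash
cat > h.py <<'E'
import numpy as np, cv2
from rig import ctrl
from scipy.spatial.transform import Rotation as R
from scipy.optimize import least_squares
def RQ(q): return R.from_quat(np.r_[q[1:],q[0]])
def proj(n,P):
    c=ctrl.calibration(n); r=RQ(c["attitude"]); K=np.array([[c["fx"],0,c["cx"]],[0,c["fy"],c["cy"]],[0,0,1]])
    p=r.inv().apply(np.atleast_2d(P)-c["position"])
    return cv2.projectPoints(p,np.zeros(3),np.zeros(3),K,c["distortion"])[0][:,0]
def ray(n,uv,z):
    c=ctrl.calibration(n); K=np.array([[c["fx"],0,c["cx"]],[0,c["fy"],c["cy"]],[0,0,1]])
    d=cv2.undistortPoints(np.array([[uv]],float),K,c["distortion"])[0,0]
    d=RQ(c["attitude"]).apply([d[0],d[1],1]); o=c["position"]; return o+d*(z-o[2])/d[2]
def fit(obs,x0):
    def res(p):
        r=R.from_rotvec([0,0,p[2]]); out=[]
        for n,P,uv in obs: out.append(proj(n,r.apply(P)+[p[0],p[1],0])[0]-uv)
        return np.ravel(out)
    return least_squares(res,x0,loss="soft_l1",x_scale=[10,10,.1]),res
def state():
    s=ctrl.sense(); r=RQ(s["ee_rot"]); 
    return s["eef_pos"],r,s
E
cat > a.py <<'E'
from h import *
L={"bl":[62,92,80],"br":[62,-92,80],"fr":[-62,-92,80],"fl":[-62,92,80]}
top={"bl":(347,158.5),"br":(429.5,154.5),"fr":(434.5,209.5),"fl":(350.7,214.2)}
sc={"bl":(290,161),"br":(332.3,127),"fr":(380,142.3),"fl":(344,179)}
T=[("top",L[k],np.array(v)) for k,v in top.items()];S=[("scene",L[k],np.array(v)) for k,v in sc.items()]+[("scene",[-62,0,65],np.array([362,165.7]))]
for o in (T,S,T+S):
    f,res=fit(o,[400,0,0]); print("box",f.x.round(3),res(f.x).round(1))
KT=[("top",[161,0,6],np.array([207.2,203.8])),("top",[46,0,12],np.array([204.7,254.2])),("top",[-50,0,10],np.array([202.5,295.5])),]
KS=[("scene",[161,0,6],np.array([225,298.])),("scene",[46,0,10],np.array([281.5,328])),("scene",[-50,0,10],np.array([337,358.5]))]
for o in (KT,KS,KT+KS):
    f,res=fit(o,[250,330,0]); print("knife",f.x.round(3),res(f.x).round(1))
for uv in((203.5,262.2),(202.3,287)): print(ray("top",uv,14))
for uv in((293.5,333),(325.5,351.5)): print(ray("scene",uv,14))
for n,uv in(("top",(268,232)),("top",(258,303)),("scene",(300,262)),("scene",(389,318))): print("fork",ray(n,uv,4))
E
python3 a.py
cat > d.py <<'E'
# usage: d.py x y z yaw pitch  -> delta in tool axes (pitch>0: tool x / blade tip goes up)
import sys; from h import *
x,y,z,yaw,pit=map(float,sys.argv[1:6])
p,r,s=state()
Rt=R.from_rotvec([0,0,yaw])*R.from_rotvec([0,-pit,0])*R.from_matrix(np.diag([1,-1,-1.]))
print("d",r.inv().apply(np.array([x,y,z])-p).round(1),"rv",(r.inv()*Rt).as_rotvec().round(3),"joints",s["joints"].round(2),"t",s["time_s"])
E
python3 d.py 430 -100 350 -0.045 0; python3 d.py 445.5 351 260 -0.045 0
```

```text
d [ 378.6 -297.8   54.6] rv [-0.001 -0.     0.357] joints [-1.48  0.31  1.5   0.    1.33 -0.22] t 0.1
d [ 531.7 -722.2  145.2] rv [-0.001 -0.     0.357] joints [-1.48  0.31  1.5   0.    1.33 -0.22] t 0.1
```

```bash
python3 steer.py '[[47,-37,7,0,0,0.05],[95,-74,14,0,0,0.1],[142,-112,20,0,0,0.15],[190,-150,27,0,0,0.2],[237,-186,34,0,0,0.25],[284,-223,41,0,0,0.3],[331,-260,48,0,0,0.357],[378,-298,54,0,0,0.357]]' 1.0; python3 d.py 445.5 351 230 -0.045 0
```

```text
time_s: 0.9
eef_pos: [383.6, -168.0, 359.6]
ee_rot: [0.0, 1.0, -0.024, 0.0]
force: [1.0, -2.0, -0.5]
grip_width: 0.999
grip_force: 0.0
d [  37.4 -521.4  129.6] rv [ 0.    -0.    -0.002] joints [-0.69  0.12  1.86 -0.    1.16  0.92] t 0.9
```

```bash
python3 steer.py '[[4,-50,12],[8,-100,24],[12,-150,36],[16,-200,48],[20,-250,60],[24,-300,72],[28,-350,85],[32,-400,98]]' | head -1 || true; python3 d.py 445.5 351 230 -0.045 0
```

```text
d [  37.4 -521.4  129.6] rv [ 0.    -0.    -0.002] joints [-0.69  0.12  1.86 -0.    1.16  0.92] t 0.9Traceback (most recent call last):
  File "steer.py", line 5, in <module>
    connect(sys.argv[1:4])
    ~~~~~~~^^^^^^^^^^^^^^^
ValueError: each row has 6 numbers
```

```bash
python3 steer.py '[[4,-50,12,0,0,0],[8,-100,24,0,0,0],[12,-150,36,0,0,0],[16,-200,48,0,0,0],[20,-250,60,0,0,0],[24,-300,72,0,0,0],[28,-350,85,0,0,0],[32,-400,98,0,0,0]]'; python3 steer.py '[[0,0,0,0,0,0],[0,0,0,0,0,0]]'; python3 d.py 445.5 351 210 -0.045 0
```

```text
time_s: 1.7
eef_pos: [431.1, 217.8, 264.5]
ee_rot: [0.0, 1.0, -0.022, -0.0]
force: [1.2, -1.4, 0.5]
grip_width: 0.999
grip_force: 0.0
time_s: 1.9
eef_pos: [431.1, 216.3, 264.5]
ee_rot: [0.0, 1.0, -0.021, -0.001]
force: [-1.1, -0.6, 0.5]
grip_width: 0.999
grip_force: 0.0
d [   8.7 -135.3   54.5] rv [0.001 0.001 0.002] joints [ 0.22  0.39  1.8  -0.    0.96  1.84] t 1.9
```

```bash
python3 steer.py '[[3,-45,12,0,0,0],[6,-90,24,0,0,0],[8,-135,35,0,0,0],[8,-135,35,0,0,0],[8,-135,35,0,0,0],[8,-135,35,0,0,0]]'; python3 d.py 445.5 351 175 -0.045 0; python3 - <<'E'
from h import *
im=ctrl.capture("scene")[200:400,180:460]; cv2.imwrite("pics/s1.png",cv2.resize(im[:,:,::-1],None,fx=2.8,fy=2.8,interpolation=2))
E
```

```text
time_s: 2.5
eef_pos: [446.0, 348.6, 230.7]
ee_rot: [0.0, 1.0, -0.024, 0.0]
force: [-0.1, -0.6, -0.7]
grip_width: 0.999
grip_force: 0.0
d [-0.6 -2.4 55.7] rv [ 0.    -0.    -0.002] joints [ 0.46  0.59  1.57 -0.    0.98  2.07] t 2.5
```

View pics/s1.png

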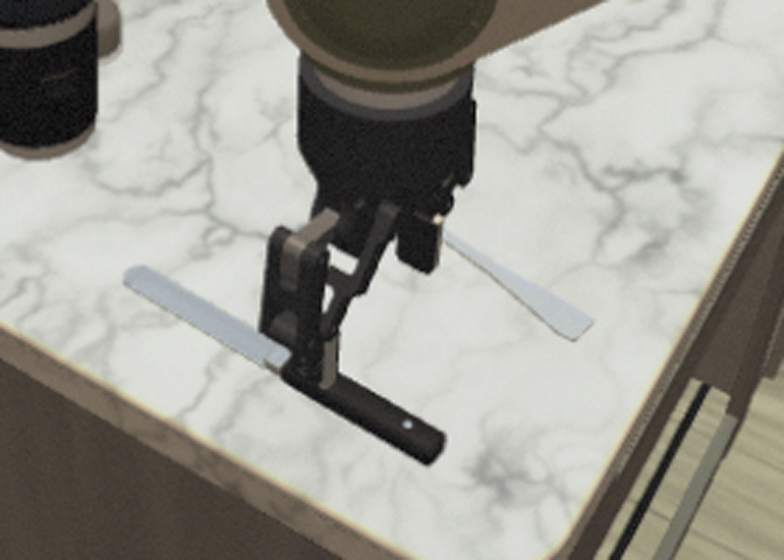

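The open fingers straddle the handle, and the fork is clear of them. Descending and gripping.

```bash
python3 steer.py '[[-0.5,-2.4,25,0,0,0],[-0.5,-2.4,50,0,0,0],[-0.5,-2.4,55,0,0,0],[-0.5,-2.4,55,0,0,0]]'; python3 steer.py '[[0,0,0,0,0,0],[0,0,0,0,0,0],[0,0,0,0,0,0],[0,0,0,0,0,0],[0,0,0,0,0,0],[0,0,0,0,0,0],[0,0,0,0,0,0],[0,0,0,0,0,0]]' 0.0 90
```

```text
time_s: 2.95
eef_pos: [445.4, 351.8, 175.3]
ee_rot: [0.0, 1.0, -0.023, -0.0]
force: [0.7, 0.3, 0.5]
grip_width: 0.998
grip_force: 0.0
time_s: 3.75
eef_pos: [445.2, 352.7, 175.8]
ee_rot: [-0.0, 1.0, -0.023, 0.0]
force: [-1.8, -1.6, 6.3]
grip_width: 0.182
grip_force: 88.8
```

```bash
python3 steer.py '[[0,0,-20,0,0,0],[0,0,-50,0,0,0],[0,0,-70,0,0,0],[0,0,-70,0,0,0],[0,0,-70,0,0,0]]'; python3 d.py 384 -67 228 0.022 0;  python3 - <<'E'
from h import *
im=ctrl.capture("scene")[200:400,180:460]; cv2.imwrite("pics/s2.png",cv2.resize(im[:,:,::-1],None,fx=2.8,fy=2.8,interpolation=2))
E
```

```text
time_s: 4.25
eef_pos: [444.9, 352.5, 244.5]
ee_rot: [0.0, 1.0, -0.023, -0.0]
force: [-0.3, 0.0, -2.1]
grip_width: 0.181
grip_force: 88.2
d [-41.9 421.8  16.6] rv [ 0.     0.001 -0.067] joints [ 0.46  0.58  1.55 -0.    1.01  2.08] t 4.25
```

View pics/s2.png

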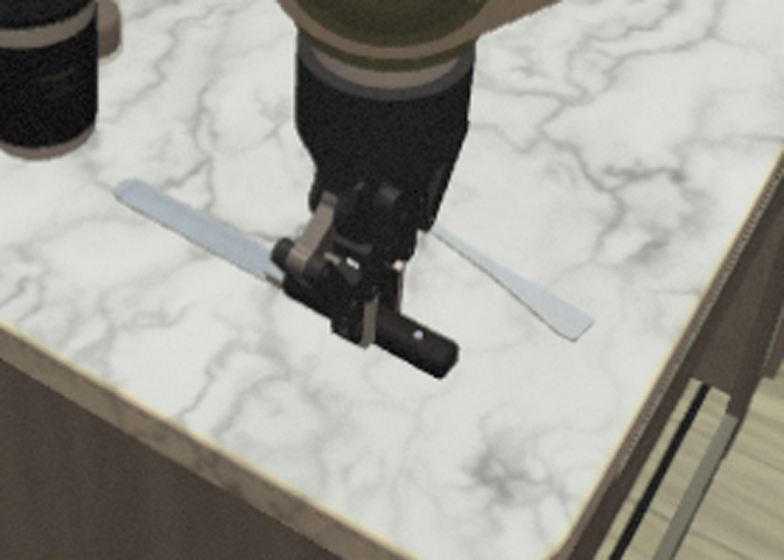

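The knife is held and lifted level. Its tip is at crop (118,188) and its handle end at (450,370). Moving to stand off from the notch, slightly high.

```bash
python3 steer.py '[[-5,50,0,0,0,-0.01],[-10,100,0,0,0,-0.02],[-15,150,0,0,0,-0.03],[-20,200,0,0,0,-0.04],[-25,250,0,0,0,-0.05],[-30,300,2,0,0,-0.06],[-35,350,5,0,0,-0.067],[-42,400,8,0,0,-0.067]]'; python3 steer.py '[[0,22,8,0,0,0],[0,22,8,0,0,0],[0,22,8,0,0,0]]';  python3 d.py 384 -67 228 0.022 0;  python3 - <<'E'
from h import *
a=ctrl.capture("scene"); b=ctrl.capture("top")
cv2.imwrite("pics/s3s.png",a[:,:,::-1]);cv2.imwrite("pics/s3t.png",b[:,:,::-1])
o=np.zeros((600,800,3),np.uint8)
o[:300,:800]=cv2.resize(a[125:200,280:480],(800,300),interpolation=2)[:,:,::-1]
o[300:,:800]=cv2.resize(b[150:300,300:500],(800,600),interpolation=2)[100:400,:,::-1]
cv2.imwrite("pics/s3.png",o)
E
```

```text
time_s: 5.1
eef_pos: [384.6, -44.4, 236.4]
ee_rot: [-0.0, 1.0, 0.011, -0.001]
force: [2.1, 0.1, -1.3]
grip_width: 0.18
grip_force: 88.3
time_s: 5.4
eef_pos: [385.7, -64.7, 228.5]
ee_rot: [-0.001, 1.0, 0.01, -0.001]
force: [-0.0, 0.9, -1.2]
grip_width: 0.178
grip_force: 88.4
d [-1.7  2.3  0.5] rv [-0.001  0.002 -0.001] joints [-0.47  0.29  2.08  0.    0.77  1.08] t 5.4
```

View pics/s3.png

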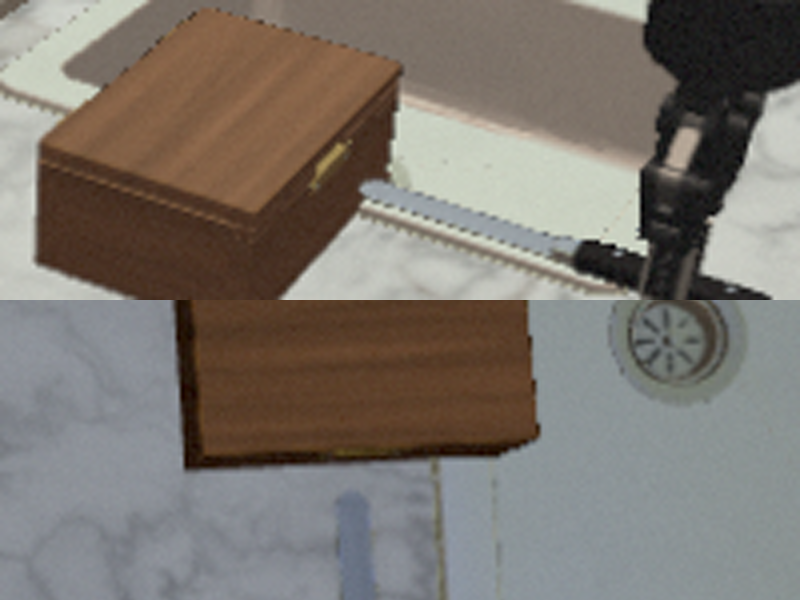

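Scene part: the blade tip is at (361,187) and the brass notch spans about (312,188)–(350,142). Top part: the tip is at (352,492) and the brass centre near (357,452). I'll triangulate both from the same camera pair so calibration bias cancels.

```bash
cat > b.py <<'E'
from h import *
def tri(a,b):
    f=least_squares(lambda P:np.r_[proj("top",P)[0]-a,proj("scene",P)[0]-b],[560,-60,65]); return f.x.round(1),f.fun.round(1)
print("tip",tri((388,223),(370.3,171.8)))
print("notch",tri((389.3,213),(362.7,166.2)))
# predictions
p,r,s=state()
k=lambda P: p+r.apply(np.array([[P[0],-P[1],175.5-P[2]]]))[0]
tip=k([161,0,6]); print("pred tip",tip.round(1),proj("top",tip),proj("scene",tip))
B=lambda P: R.from_rotvec([0,0,.022]).apply(P)+[628.2,-65.5,0]
for P in([-62,0,65],[-62,18,65],[-62,-18,65],[-62,0,68],[-62,0,62]): print(P,B(P).round(1),proj("top",B(P))[0].round(1),proj("scene",B(P))[0].round(1))
E
python3 b.py
python3 - <<'E'
import cv2
a=cv2.imread("pics/s3s.png")[148:180,345:385]
b=cv2.imread("pics/s3t.png")[200:240,365:415]
import numpy as np
o=np.zeros((320,800,3),np.uint8);o[:320,:400]=cv2.resize(a,(400,320),interpolation=cv2.INTER_NEAREST);o[:320,400:]=cv2.resize(b,(400,320),interpolation=cv2.INTER_NEAREST)
cv2.imwrite("pics/s4.png",o)
E
```

```text
tip (array([546.6, -61.5,  57.5]), array([-0.2, -0.6,  0.6,  0.1]))
notch (array([567.1, -64.8,  62.4]), array([-0.1, -0.1,  0.1,  0. ]))
pred tip [546.7 -60.1  59.3] [[387.31174142 222.31413735]] [[370.63163522 171.43594694]]
[-62, 0, 65] [566.2 -66.9  65. ] [390.5 213.1] [363.8 164.8]
[-62, 18, 65] [565.8 -48.9  65. ] [382.3 213.5] [360.1 168.6]
[-62, -18, 65] [566.6 -84.9  65. ] [398.7 212.7] [367.3 161.1]
[-62, 0, 68] [566.2 -66.9  68. ] [390.8 212.9] [363.9 163.6]
[-62, 0, 62] [566.2 -66.9  62. ] [390.2 213.2] [363.6 166.1]
```

View pics/s4.png

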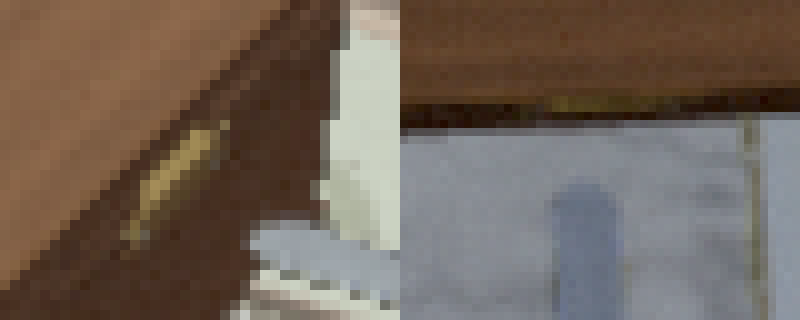

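The brass centre is in line with the notch prediction (y about -67.5). The tip needs about 6 mm to -y and 6 mm up. Advancing in steps while watching the force.

```bash
python3 steer.py '[[0,6,-6,0,0,0],[0,6,-6,0,0,0],[6,6,-6,0,0,0],[12,6,-6,0,0,0],[12,6,-6,0,0,0],[12,6,-6,0,0,0]]';  python3 - <<'E'
from h import *
a=ctrl.capture("scene"); b=ctrl.capture("top")
cv2.imwrite("pics/s5s.png",a[:,:,::-1]);cv2.imwrite("pics/s5t.png",b[:,:,::-1])
o=np.zeros((400,800,3),np.uint8)
o[:,:400]=cv2.resize(a[145:185,345:385],(400,400),interpolation=0)[:,:,::-1]
o[:,400:]=cv2.resize(b[195:235,370:410],(400,400),interpolation=0)[:,:,::-1]
cv2.imwrite("pics/s5.png",o)
p,r,s=state();print(p, p+r.apply([161,0,169.5]))
E
```

```text
time_s: 6.1
eef_pos: [398.2, -70.3, 235.1]
ee_rot: [-0.0, 1.0, 0.011, -0.0]
force: [0.0, 0.7, -1.7]
grip_width: 0.176
grip_force: 88.4
[398.03875101 -70.38056998 235.12383683] [558.93826108 -66.82536111  65.56571067]
```

View pics/s5.png

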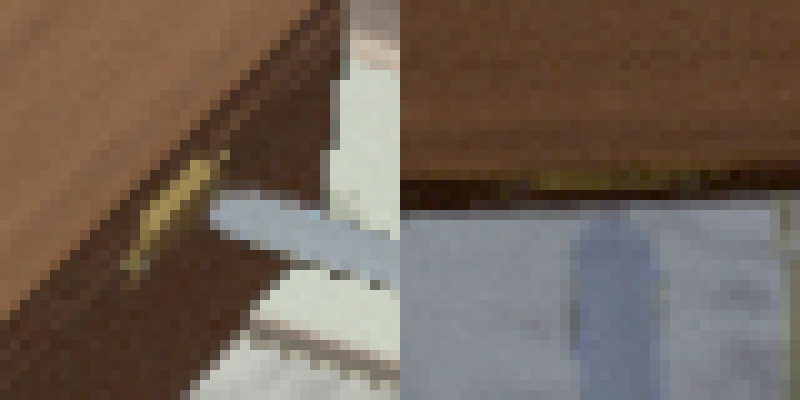

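The tip sits just in front of the brass notch, centred in the top view (615 against 612) and level with the slot. Inserting.

```bash
python3 steer.py '[[5,0,0,0,0,0],[10,0,0,0,0,0],[15,0,0,0,0,0],[15,0,0,0,0,0]]' | grep -E "pos|force:"; python3 steer.py '[[5,0,0,0,0,0],[10,0,0,0,0,0],[10,0,0,0,0,0],[10,0,0,0,0,0]]'| grep -E "pos|force:"
```

```text
eef_pos: [413.7, -70.2, 235.3]
force: [0.1, -0.1, -1.1]
grip_force: 88.4
eef_pos: [423.1, -69.9, 235.2]
force: [0.1, 0.2, -0.6]
grip_force: 88.4
```

```bash
python3 steer.py '[[8,0,0,0,0,0],[16,0,0,0,0,0],[24,0,0,0,0,0],[30,0,0,0,0,0],[30,0,0,0,0,0],[30,0,0,0,0,0]]'| grep -E "pos|force:"; python3 - <<'E'
from h import *
a=ctrl.capture("scene"); cv2.imwrite("pics/s6.png",cv2.resize(a[110:210,270:470],(800,400),interpolation=2)[:,:,::-1])
E
```

```text
eef_pos: [453.1, -69.2, 235.1]
force: [1.1, -0.5, -0.9]
grip_force: 88.4
```

View pics/s6.png

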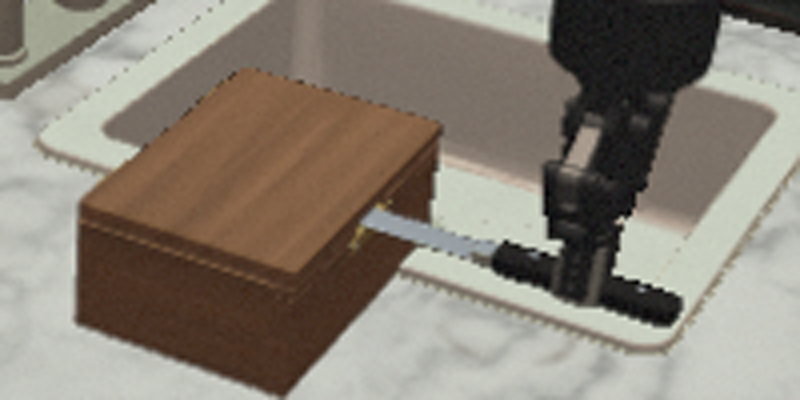

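The blade passes well into the notch, about 48 mm past the mouth, and the lid is still shut. Now levering about the notch floor: handle down, tip up.

```bash
python3 steer.py '[[-5,0,5,0,0.03,0],[-10,0,8.6,0,0.06,0],[-15,0,12.3,0,0.09,0],[-20,0,16.3,0,0.12,0],[-20,0,16.3,0,0.12,0]]' - 110| grep -E "pos|force:|rot"; python3 d.py 453.1 -69.2 235.1 0.022 0
```

```text
eef_pos: [432.7, -69.7, 218.9]
ee_rot: [-0.001, 0.998, 0.011, 0.06]
force: [-0.8, 1.7, -0.7]
grip_force: 112.4
d [ 22.2  -0.1 -13.7] rv [-0.    -0.12  -0.001] joints [-0.44  0.37  1.99  0.09  0.68  1.05] t 8.15
```

```bash
python3 steer.py '[[-2.6,0,4.6,0,0.03,0],[-5,0,9.3,0,0.06,0],[-5,0,9.3,0,0.06,0]]' | grep -E "pos|force:|rot"; python3 steer.py '[[-2.5,0,5,0,0.03,0],[-5,0,10.5,0,0.07,0],[-5,0,10.5,0,0.07,0]]' | grep -E "pos|force:|rot";  python3 d.py 453.1 -69.2 235.1 0.022 0
```

```text
eef_pos: [427.5, -69.3, 208.0]
ee_rot: [-0.002, 0.996, 0.011, 0.087]
force: [-7.9, -0.2, 2.4]
grip_force: 113.0
eef_pos: [425.7, -69.7, 197.7]
ee_rot: [-0.002, 0.992, 0.011, 0.124]
force: [-6.2, 1.3, 5.1]
grip_force: 113.4
d [ 35.8   0.1 -29.5] rv [-0.001 -0.249 -0.   ] joints [-0.46  0.39  2.05  0.25  0.49  0.89] t 8.75
```

```bash
cat > lid.py <<'E'
from h import *
p,r,s=state(); tip=p+r.apply([161,0,169.5]); print("tip",tip.round(1),"tcp",p.round(1),"F",s["force"].round(1),"pitch",round(np.arcsin(r.apply([1,0,0])[2]),3),"joints",s["joints"].round(2),"t",s["time_s"])
B=lambda P: R.from_rotvec([0,0,.022]).apply(P)+[628.2,-65.5,0]
def lidpt(P,a): # P in box frame when shut
    h=np.array([62,0,68.]); return B(R.from_rotvec([0,a,0]).apply(np.array(P)-h)+h)
# silhouette approach: project lid outline for each angle and compare wood-lid appearance by edge strength
im=ctrl.capture("scene"); cv2.imwrite(f"pics/r_{s['time_s']:.2f}.png",im[:,:,::-1])
g=cv2.cvtColor(im,cv2.COLOR_RGB2GRAY); g0=cv2.cvtColor(cv2.imread("pics/s5s.png"),cv2.COLOR_BGR2GRAY)
L=[proj("scene",lidpt(P,0))[0] for P in ([-62,92,80],[62,92,80],[-62,92,74])]
def best(P):
    u0=proj("scene",lidpt(P,0))[0].round().astype(int); t=g0[u0[1]-7:u0[1]+8,u0[0]-7:u0[0]+8]
    y0=u0[1]-45; w=g[y0-10:u0[1]+20,u0[0]-40:u0[0]+60]
    c=cv2.matchTemplate(w,t,cv2.TM_CCOEFF_NORMED); _,m,_,l=cv2.minMaxLoc(c)
    return l[0]+7-40,l[1]+7+y0-10-u0[1],round(m,2)
for P in([-62,92,80],[62,92,80],[62,-92,80]): print(P,"shift",best(P))
for a in(.05,.1,.15,.2,.3): print(a,(proj("scene",lidpt([-62,92,80],a))-proj("scene",lidpt([-62,92,80],0)))[0].round(1))
E
python3 lid.py
```

```text
tip [623.4 -65.2  73. ] tcp [425.7 -69.7 197.7] F [-6.2  1.3  5.1] pitch 0.249 joints [-0.46  0.39  2.05  0.25  0.49  0.89] t 8.75
[-62, 92, 80] shift (-1, np.int64(5), 0.95)
[62, 92, 80] shift (0, np.int64(-1), 0.98)
[62, -92, 80] shift (2, np.int64(-2), 0.55)
0.05 [-0.1 -2.8]
0.1 [-0.3 -5.7]
0.15 [-0.7 -8.6]
0.2 [ -1.2 -11.6]
0.3 [ -2.7 -17.5]
```

```bash
python3 - <<'E'
import cv2,glob
g0=cv2.imread("pics/s5s.png");g=cv2.imread("pics/r_8.75.png")
for c in (340,325,295): print(c,"before",g0[160:196,c,2].tolist(),"\n   after",g[160:196,c,2].tolist())
E
```

```text
340 before [134, 137, 135, 132, 130, 127, 128, 129, 130, 129, 129, 135, 139, 138, 135, 132, 124, 96, 79, 75, 76, 87, 81, 73, 72, 70, 73, 73, 70, 70, 70, 68, 71, 69, 70, 74] 
   after [129, 126, 133, 136, 136, 137, 129, 127, 126, 77, 78, 74, 74, 99, 132, 133, 134, 131, 126, 131, 131, 122, 83, 75, 70, 65, 73, 71, 67, 72, 70, 67, 70, 71, 72, 72]
325 before [125, 128, 131, 136, 137, 134, 133, 131, 127, 125, 129, 129, 105, 77, 78, 79, 89, 95, 73, 73, 66, 71, 73, 76, 75, 76, 77, 79, 75, 79, 75, 72, 72, 72, 74, 77] 
   after [134, 127, 126, 128, 129, 127, 107, 82, 75, 74, 89, 112, 112, 115, 122, 122, 121, 94, 71, 71, 66, 69, 73, 73, 75, 76, 75, 79, 75, 78, 75, 70, 72, 73, 70, 74]
295 before [134, 130, 115, 83, 79, 76, 80, 86, 66, 71, 68, 71, 73, 72, 71, 76, 75, 74, 74, 75, 79, 77, 76, 73, 70, 73, 75, 71, 73, 69, 74, 73, 83, 140, 197, 198] 
   after [128, 106, 83, 79, 75, 88, 107, 84, 64, 70, 67, 71, 72, 73, 71, 71, 77, 78, 75, 75, 75, 75, 75, 75, 74, 72, 69, 70, 71, 71, 74, 72, 82, 141, 197, 198]
```

The lid has risen about 8 px (roughly 0.14 rad), so it's off its catch. Next I'll raise the blade tip along the lid's arc.

```bash
python3 steer.py '[[3,0,-7,0,0,0],[6.2,0,-13.7,0,0,0],[10,0,-19,0,0,0],[14,0,-24.3,0,0,0],[19,0,-29,0,0,0],[24.5,0,-33,0,0,0],[30,0,-37,0,0,0],[35.5,0,-40,0,0,0]]' | grep -E "pos|force:|rot"; python3 - <<'E'
from h import *
exec(open("lid.py").read().split("# silh")[0])
im=ctrl.capture("scene"); cv2.imwrite("pics/r2.png",im[:,:,::-1])
hsv=cv2.cvtColor(im,cv2.COLOR_RGB2HSV)
m=((hsv[...,0]<16)&(hsv[...,1]>90)&(hsv[...,2]>60)).astype(np.uint8)[60:220,260:420]
m=cv2.morphologyEx(m,cv2.MORPH_OPEN,np.ones((3,3)))
x,y,w,h=cv2.boundingRect(m);print(x+260,y+60,w,h)
for a in np.arange(.4,2,.2): print(round(a,1),[proj("scene",lidpt(P,a))[0].round(0).tolist() for P in([-62,92,80],[-62,-92,80])])
E
```

```text
eef_pos: [451.2, -69.3, 245.9]
ee_rot: [-0.001, 0.992, 0.011, 0.125]
force: [-1.5, 0.6, -1.1]
grip_force: 112.3
tip [649.1 -65.  121.6] tcp [451.2 -69.3 245.9] F [-1.5  0.6 -1.1] pitch 0.25 joints [-0.43  0.34  1.95  0.18  0.64  0.98] t 9.6
288 97 91 111
0.4 [[340.0, 155.0], [379.0, 120.0]]
0.6 [[334.0, 144.0], [374.0, 109.0]]
0.8 [[326.0, 133.0], [367.0, 100.0]]
1.0 [[317.0, 123.0], [359.0, 91.0]]
1.2 [[306.0, 116.0], [349.0, 85.0]]
1.4 [[295.0, 111.0], [339.0, 81.0]]
1.6 [[284.0, 108.0], [329.0, 78.0]]
1.8 [[274.0, 108.0], [319.0, 78.0]]
```

The lid is at about 0.87 rad and following. Pushing on past upright.

```bash
python3 steer.py '[[7,0,-2.5,0,0,0],[13.5,0,-4.3,0,0,0],[20,0,-5,0,0,0],[26.2,0,-5.7,0,0,0],[33,0,-5.5,0,0,0],[39.4,0,-4.9,0,0,0],[46,0,-3,0,0,0],[53,0,-1,0,0,0]]' | grep -E "pos|force:"; python3 steer.py '[[4,0,1,0,0,0],[8,0,2,0,0,0],[8,0,2,0,0,0],[8,0,2,0,0,0],[8,0,2,0,0,0]]' | grep -E "pos|force:"; cat > ang.py <<'E'
from h import *
exec(open("lid.py").read().split("# silh")[0])
for n in("scene","top"):
    im=ctrl.capture(n); cv2.imwrite(f"pics/{n}_{s['time_s']:.2f}.png",im[:,:,::-1])
    hsv=cv2.cvtColor(im,cv2.COLOR_RGB2HSV)
    m=((hsv[...,0]<16)&(hsv[...,1]>90)&(hsv[...,2]>45)).astype(np.uint8)
    y0,y1,x0,x1=(60,220,240,420) if n=="scene" else (100,260,320,460)
    m=cv2.morphologyEx(m[y0:y1,x0:x1],cv2.MORPH_OPEN,np.ones((3,3)))
    x,y,w,h=cv2.boundingRect(m);print(n,"bbox",x+x0,y+y0,x+x0+w,y+y0+h)
    for a in(1.4,1.6,1.8,1.92): print(round(a,2),[proj(n,lidpt(P,a))[0].round(0).tolist() for P in([-62,92,80],[-62,-92,80],[-62,92,68])])
E
python3 ang.py
```

```text
eef_pos: [502.4, -68.2, 259.5]
force: [-0.7, -0.3, -0.8]
grip_force: 112.4
eef_pos: [509.9, -68.0, 259.5]
force: [0.7, 0.1, -1.7]
grip_force: 112.4
tip [707.8 -63.7 135.1] tcp [509.9 -68.  259.5] F [ 0.7  0.1 -1.7] pitch 0.25 joints [-0.38  0.42  1.77  0.15  0.72  1.07] t 10.95
scene bbox 269 60 377 208
1.4 [[295.0, 111.0], [339.0, 81.0], [301.0, 113.0]]
1.6 [[284.0, 108.0], [329.0, 78.0], [289.0, 109.0]]
1.8 [[274.0, 108.0], [319.0, 78.0], [279.0, 108.0]]
1.92 [[268.0, 109.0], [313.0, 80.0], [272.0, 108.0]]
top bbox 346 117 443 215
1.4 [[353.0, 149.0], [447.0, 145.0], [354.0, 155.0]]
1.6 [[352.0, 137.0], [446.0, 133.0], [353.0, 143.0]]
1.8 [[351.0, 126.0], [443.0, 122.0], [352.0, 131.0]]
1.92 [[350.0, 120.0], [442.0, 116.0], [351.0, 125.0]]
```

The lid is fully open: the bounding boxes match 1.92 rad in both views. Drawing the knife back, levelling it and carrying it to clear worktop at (440, 100).

```bash
python3 steer.py '[[-34,0,-10,0,0,0],[-68,0,-20,0,0,0],[-102,0,-30,0,-0.08,0],[-102,0,-30,0,-0.16,0],[-102,0,-30,0,-0.25,0],[-102,0,-30,0,-0.25,0],[-102,0,-30,0,-0.25,0]]' | grep -E "pos|force:|rot"; python3 d.py 440 100 235 0 0
```

```text
eef_pos: [403.9, -70.3, 263.4]
ee_rot: [-0.0, 1.0, 0.011, 0.001]
force: [-0.2, 0.3, -1.2]
grip_force: 112.4
d [  39.7 -169.4   28.5] rv [-0.    -0.002  0.022] joints [-0.46  0.25  2.    0.    0.89  1.09] t 11.75
```

```bash
python3 steer.py '[[-10,-42,0,0,0,0],[-10,-85,0,0,0,0.01],[0,-128,0,0,0,0.022],[20,-169,10,0,0,0.022],[40,-169,28,0,0,0.022],[40,-169,28,0,0,0.022],[40,-169,28,0,0,0.022]]' | grep -E "pos|force:|rot"; python3 d.py 440 100 190 0 0; python3 - <<'E'
from h import *
p,r,s=state()
for n in("scene","top"):
    im=ctrl.capture(n); cv2.imwrite(f"pics/f_{n}.png",im[:,:,::-1])
    ref=cv2.imread("pics/s3s.png" if n=="scene" else "pics/s3t.png")[:,:,::-1] # knife elsewhere
    pts=[p+r.apply([X,0,175.5-Z]) for X,Z in((161,6),(120,6),(80,6),(-50,7))]
    uv=proj(n,pts); print(n,uv.round(1).tolist())
    d=np.abs(im.astype(int)-ref).sum(2)
    for q in uv[1:3]:
        c=int(round(q[0])); rr=int(round(q[1]))
        print("col" if n=="scene" else "row",(d[rr-14:rr+15,c] if n=="scene" else d[rr,c-14:c+15]).tolist())
    q=uv[0].astype(int); print("tip scan",(d[q[1],q[0]-12:q[0]+13] if n=="scene" else d[q[1]-12:q[1]+13,q[0]]).tolist())
E
```

```text
eef_pos: [440.0, 99.5, 235.1]
ee_rot: [-0.0, 1.0, -0.0, -0.0]
force: [-0.2, -0.0, -0.6]
grip_force: 112.4
d [ 0.1 -0.5 45.1] rv [-0.001  0.    -0.   ] joints [-0.04  0.38  1.91  0.    0.85  1.53] t 12.45
scene [[308.1, 196.8], [327.3, 204.1], [346.7, 211.4], [415.0, 236.8]]
col [5, 3, 4, 16, 12, 8, 3, 19, 2, 47, 170, 363, 356, 340, 226, 21, 91, 103, 47, 32, 30, 32, 28, 29, 24, 19, 18, 29, 29]
col [5, 17, 4, 7, 15, 24, 18, 15, 28, 42, 7, 59, 86, 99, 81, 64, 43, 64, 127, 22, 25, 27, 18, 33, 30, 25, 26, 23, 33]
tip scan [27, 29, 22, 32, 29, 29, 18, 19, 23, 12, 5, 208, 335, 361, 357, 345, 332, 340, 340, 298, 214, 99, 54, 17, 5]
top [[313.8, 199.2], [314.4, 217.8], [315.0, 236.1], [317.0, 296.9]]
row [12, 3, 16, 2, 6, 2, 16, 3, 4, 3, 89, 80, 67, 72, 83, 79, 92, 82, 79, 60, 9, 5, 4, 2, 8, 8, 14, 1, 5]
row [4, 2, 8, 5, 13, 11, 10, 16, 4, 5, 23, 54, 58, 67, 64, 74, 87, 71, 23, 16, 6, 6, 7, 5, 2, 4, 5, 4, 3]
tip scan [11, 12, 3, 5, 13, 1, 3, 5, 6, 12, 2, 8, 10, 43, 43, 63, 56, 51, 43, 44, 43, 40, 50, 49, 64]
```

```bash
python3 - <<'E'
from h import *
p,r,s=state()
im=cv2.imread("pics/f_scene.png").astype(float); 
import glob
ref=cv2.imread("pics/s3s.png").astype(float); d=np.abs(im-ref).sum(2)
A=[]
for X in range(90,156,5):
    q=proj("scene",p+r.apply([X,0,169.5]))[0]; c=int(round(q[0])); R0=int(round(q[1]))
    # interpolate predicted row at integer col
    q2=proj("scene",p+r.apply([X+5,0,169.5]))[0]; row=q[1]+(c-q[0])*(q2[1]-q[1])/(q2[0]-q[0])
    seg=im[R0-9:R0+8,c].sum(1); print(X,c,round(row-R0,2),seg.astype(int).tolist())
E
```

```text
90 342 0.08 [162, 162, 157, 160, 154, 213, 373, 497, 498, 510, 507, 508, 478, 431, 535, 621, 624]
95 339 -0.06 [170, 165, 171, 168, 175, 273, 455, 497, 496, 507, 506, 511, 471, 439, 621, 633, 621]
100 337 0.18 [161, 172, 174, 179, 172, 197, 352, 503, 500, 506, 514, 513, 486, 449, 542, 633, 631]
105 335 0.42 [164, 177, 173, 174, 166, 182, 333, 504, 498, 501, 509, 515, 518, 530, 563, 625, 635]
110 332 0.29 [159, 174, 174, 173, 168, 208, 353, 507, 505, 509, 508, 519, 501, 486, 557, 634, 638]
115 330 0.53 [160, 159, 171, 168, 156, 181, 320, 508, 500, 506, 510, 511, 526, 519, 480, 627, 628]
120 327 -0.61 [170, 168, 172, 157, 180, 329, 508, 502, 505, 517, 514, 504, 491, 554, 620, 623, 632]
125 325 -0.36 [168, 183, 167, 151, 177, 277, 456, 496, 506, 513, 518, 519, 506, 423, 630, 619, 613]
130 323 -0.12 [170, 157, 170, 160, 172, 275, 454, 507, 502, 512, 524, 527, 503, 475, 615, 623, 627]
135 320 -0.26 [163, 175, 163, 168, 160, 272, 464, 506, 504, 515, 513, 510, 480, 428, 606, 605, 608]
140 318 -0.01 [166, 162, 167, 158, 157, 211, 359, 506, 502, 520, 515, 522, 494, 469, 601, 606, 614]
145 316 0.23 [158, 166, 177, 166, 158, 205, 366, 505, 511, 514, 514, 524, 490, 439, 535, 608, 622]
150 313 0.09 [161, 163, 163, 168, 175, 198, 347, 502, 501, 503, 504, 515, 486, 430, 623, 618, 602]
155 311 0.34 [172, 165, 170, 177, 162, 161, 236, 385, 504, 503, 505, 510, 495, 465, 548, 624, 622]
```

Along its length the blade matches the predicted line to within 0.6 px, so it hasn't slipped in the grip. Lowering.

```bash
python3 steer.py '[[0,0,25,0,0,0],[0,0,45,0,0,0],[0,0,54,0,0,0],[0,0,54,0,0,0],[0,0,54,0,0,0]]' | grep -E "pos|force:|rot"; python3 steer.py '[[0,0,1.5,0,0,0],[0,0,3,0,0,0],[0,0,3,0,0,0],[0,0,3,0,0,0]]' | grep -E "pos|force:"
```

```text
eef_pos: [440.3, 99.3, 182.2]
ee_rot: [-0.0, 1.0, -0.0, 0.001]
force: [0.6, -0.7, -0.8]
grip_force: 112.4
eef_pos: [440.2, 99.5, 178.5]
force: [0.6, 0.3, -1.7]
grip_force: 112.4
```

```bash
python3 steer.py '[[0,0,1,0,0,0],[0,0,1.7,0,0,0],[0,0,1.7,0,0,0],[0,0,1.7,0,0,0]]' | grep -E "pos|force:"; python3 steer.py '[[0,0,0.5,0,0,0],[0,0,1,0,0,0],[0,0,1,0,0,0]]' | grep -E "pos|force:"
```

```text
eef_pos: [440.1, 99.5, 176.6]
force: [0.7, 0.4, -1.2]
grip_force: 112.4
eef_pos: [440.2, 99.5, 175.9]
force: [-1.3, 0.2, 3.6]
grip_force: 113.1
```

The force jumped to +3.6 N at z = 175.9, the same height as the grasp, so the knife is down. Releasing.

```bash
python3 steer.py '[[0,0,0,0,0,0],[0,0,0,0,0,0],[0,0,0,0,0,0],[0,0,0,0,0,0],[0,0,0,0,0,0],[0,0,0,0,0,0]]' 1.0 20 | grep -E "pos|force:|wid"; python3 steer.py '[[0,0,-20,0,0,0],[0,0,-60,0,0,0],[0,0,-100,0,0,0],[0,0,-140,0,0,0],[-20,60,-160,0,0,0],[-40,110,-160,0,0,0],[-60,160,-160,0,0,0],[-60,160,-160,0,0,0]]' | grep -E "pos|force:|wid"; python3 steer.py '[[0,50,0,0,0,0],[0,100,0,0,0,0],[0,100,0,0,0,0],[0,100,0,0,0,0]]' | grep -E "pos|force:"; python3 ang.py; python3 - <<'E'
from h import *
im=ctrl.capture("top").astype(int); f=cv2.imread("pics/top0.png")[:,:,::-1].astype(int)
d=(np.abs(im-f).sum(2)>60).astype(np.uint8); d=cv2.morphologyEx(d,cv2.MORPH_OPEN,np.ones((3,3)))
n,l,st,c=cv2.connectedComponentsWithStats(d)
for i in range(1,n):
    if st[i,4]>25: print(st[i])
for P in([601,100,6],[486,100,12],[390,100,10]): print(proj("top",P))
E
```

```text
eef_pos: [440.2, 99.5, 175.7]
force: [0.7, 0.3, 0.8]
grip_width: 1.0
grip_force: 0.0
eef_pos: [378.8, -62.7, 336.0]
force: [0.3, 0.6, -0.1]
grip_width: 0.999
grip_force: 0.0
eef_pos: [379.8, -161.2, 335.5]
force: [0.0, 0.5, -0.2]
grip_force: 0.0
tip [ 540.8 -161.5  165.9] tcp [ 379.8 -161.2  335.5] F [ 0.   0.5 -0.2] pitch -0.0 joints [-0.69  0.14  1.91  0.    1.09  0.89] t 15.95
scene bbox 240 60 379 208
1.4 [[295.0, 111.0], [339.0, 81.0], [301.0, 113.0]]
1.6 [[284.0, 108.0], [329.0, 78.0], [289.0, 109.0]]
1.8 [[274.0, 108.0], [319.0, 78.0], [279.0, 108.0]]
1.92 [[268.0, 109.0], [313.0, 80.0], [272.0, 108.0]]
top bbox 346 117 443 215
1.4 [[353.0, 149.0], [447.0, 145.0], [354.0, 155.0]]
1.6 [[352.0, 137.0], [446.0, 133.0], [353.0, 143.0]]
1.8 [[351.0, 126.0], [443.0, 122.0], [352.0, 131.0]]
1.92 [[350.0, 120.0], [442.0, 116.0], [351.0, 125.0]]
[ 346  116   97   43 3185]
[352 161  75  45 639]
[375 171  16  15 182]
[355 173  15  14 175]
[393 176  22   8  94]
[395 183  22  11 139]
[358 190  15  17 188]
[201 204  11  45 331]
[387 208   7   5  35]
[310 212   8  16  74]
[314 240   4   9  31]
[198 253  11  44 398]
[310 252  10  44 379]
[  425   264   135   156 11700]
[333 346  37  13 174]
[371 346  33  16 329]
[ 328  363  118   57 5390]
[504 371   5  16  59]
[ 245  388   76   32 1095]
[[312.11105725 203.03481768]]
[[313.86371698 252.76084872]]
[[315.15710497 295.56379701]]
```

The lid still reads 1.92 rad. The knife's outline (handle at rows 252–296) matches a knife lying flat at (440, 100), and the fork, mug and shaker show no change in the top view. Handing in.

```bash
python3 -c "
from rig import ctrl
print(ctrl.finish_job())"
```

```text
the job is handed in; nothing more can be done
None
```

The job is handed in at about 16 s: I levered the lid off its catch with the knife and left it fully open (1.92 rad). The knife lies flat on the worktop about 75 mm clear of the box, and the fork, mug and shaker show no movement in the top view.

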